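# Shut the filler flap and take a paint-thickness reading on it

### The job

On the salvaged car-wing section, swing the open fuel-filler flap shut and press it until its catch has hold of it and it lies flush. Then lift the orange paint-thickness gauge out of its stand, set its sprung probe tip on the yellow dot on the flap, square to the painted face, and press lightly, just a few newtons, so that the tip is pushed part of the way into the gauge and nothing but the probe touches the flap. Finish while holding it there like that for the reading, without letting go, and leave the blue carton, the roll of tape and the red-banded tin where they are.

Things in the scene. Friction and masses are not known exactly. Their poses are not given: they have to be found in the camera images.
- flap (a joint): Angle of the square filler flap (teal paint, 156 x 156 x 3.5 mm): 0 = shut and flush; grows as it opens (starts 0.75 to 1.25, limit 1.6 rad). The hinge is stiff: the flap stays where left, 1 to 3 N at the free edge moves it. A sprung catch resists from about 0.07 rad, snaps over at about 0.04 rad (5 to 10 N at the free edge), then holds the flap at 0; pressing harder does no harm.
- flap_hinge (a point): Middle of the flap's hinge line, level with the paint; the hinge is on the edge nearer the robot, so the open flap stands with its paint towards the robot. Two knuckles there stand 4 mm proud. The frame turns with the flap: x along the paint from hinge to free edge, y along the hinge line, z square out of the paint. Opening lifts the free edge towards +z.
- flap_edge (a point): Middle of the flap's free edge, on the painted face, 158 mm from the hinge line; same axes as flap_hinge. Under it, inside, is the catch.
- flap_spot (a point): Centre of the yellow dot (16 mm across) on the painted face of the flap, 90 mm from the hinge line and 25 mm to the +y side of its middle; axes as flap_hinge: z is the direction the gauge must stand along. With the flap shut it lies about 115 mm above the bench.
- gauge_center (a point): Centre of the orange gauge's casing, a block 28 (x) x 50 (y) x 96 (z) mm, 150 g, screen on its +x face; z runs up its length, away from the probe. It starts upright in a loose pocket whose rim is 26 mm below this centre; above that it is free to grip, over the 28 or the 50 mm. It comes out straight up (raise it 45 mm). Below it: a black nose 22 mm wide, 8 mm long, then the sprung probe.
- probe_tip (a point): Centre of the flat end of the gauge's steel probe (12 mm across), on the gauge's axis, 66 mm below gauge_center when not pressed; moves with the probe. Axes as gauge_center.
- probe (a joint): How far the sprung probe is pushed into the gauge, 0 (out) to 0.006 m (fully in). Its spring starts at 1.2 N and rises by 0.6 N per mm to 4.8 N; beyond that the probe is solid.
- stand: Fixed black bench stand of the gauge: foot 90 (x) x 100 (y) mm and 8 mm thick, pocket on it 42 x 64 mm outside, rim 52 mm above the bench. Origin under its centre on the bench. May be left or right of the wing section.
- carton_mid (a point): Centre of a blue carton, 75 x 50 x 60 mm high, loose, near the stand; leave alone.
- tape_mid (a point): Centre of a roll of masking tape lying flat, 100 mm across, 25 mm high, loose, near the stand; leave alone.
- tin_mid (a point): Centre of a tin with a red band, 70 mm across, 65 mm high, loose, beyond the wing section; leave alone.
- panel: Fixed teal section of car wing that carries the flap, about 300 (x) x 335 (y) mm, on wooden battens; does not shift. Origin on the bench under its centre. Its face slopes 12 degrees, higher on its +x side (60 to 145 mm above the bench); shut, the flap lies flush in its middle, hinge towards -x. Its x and y are level. Left or right of the stand.
There are look-alikes about, which are no part of the job. Several things look just like the stand: the one meant starts farthest to the robot's right.

How it is judged (in metres and radians):
On the way, in this order (a step that is already met when the one before it is completed fails the run):
1. the flap is shut and held by its catch (value of joint flap below 0.025 rad), for 0.2 s.
2. the gauge, held by the robot, is out of its stand (distance between gauge_center and stand above 0.12 m and contact force between the fingers and gauge above 1 N and contact force between gauge and stand below 0.1 N), for 0.1 s.
3. the probe is on the dot, square and lightly pressed (distance between probe_tip and flap_spot below 0.008 m and angle between the z axis of gauge_center and the z axis of flap_spot, either way round below 0.13 rad and contact force between gauge and flap between 0.8 and 8 N), for 0.3 s.
At the end, for the whole second after the job is handed in: Flap shut in its catch (0.025 rad); the robot holds the gauge still, probe tip within 8 mm of the dot's centre, gauge within 0.13 rad of square to the paint, pressing 0.8 to 8 N with the sprung tip 0.4 to 5.8 mm in; fingers and arm clear of the flap (all of step 3 and value of joint flap below 0.025 rad and height (world z) of gauge_center above 0.14 m and value of joint probe between 0.0004 and 0.0058 m and contact force between the fingers and gauge above 1 N and contact force between each of the fingers, the arm and flap below 0.3 N and linear speed of gauge below 0.02 m/s); the arm keeps its last pose, push and grip.
It fails at once if the gauge is pressed hard on the paint (over 20 N) (contact force between gauge and flap above 20 N).
It fails at once if the carton, the tape or the tin is moved by more than 20 mm (distance of any of carton_mid, tape_mid, tin_mid from where it was at the start of the episode above 0.02 m).
It also fails if it takes over 61 s, if anything falls off the work surface, if the arm or the gripper's body presses on something with over 40 N, if the wrist force passes 120 N, or if a joint passes its speed limit or range.

### The arm

A 6-joint arm with a two-finger parallel gripper is mounted at the origin on the work surface. World frame = base frame: x ahead of the robot, y to its left, z up, the work surface at z = 0. Lengths are in mm, angles in rad, forces in N, time in s.
With the tool pointing down it reaches from about 300 to 750 mm from the base axis. Payload 8.5 kg.
Tool frame: the origin (TCP) lies midway between the tips of the shut fingers; the grasp point (between the pads) lies arm.tcp_to_grasp behind it (arm.tcp_to_grasp is the distance from the TCP to the grasp point, in mm); x points along the fingers, y is the direction in which the jaws open and shut, and the axes are right-handed (so a half turn about x gives the same grasp; the last joint's range is limited). The gripper opens to 88 mm and grips with 3 to 60 N. Pads are 18 mm wide; open, the fingers measure 123 mm over their backs; the gripper's body (75 mm by 187 mm) begins 45 mm behind the grasp point.
Start: joints at [1.058, 0.381, 1.297, -0, 1.464, -0.215], TCP at [161.371, 525.775, 238.748] pointing down, gripper open.
Joint ranges: [-3.11, 3.11], [-0.89, 2.33], [0.22, 2.48], [-1.42, 4.56], [0.17, 2.85], [-2.88, 2.88]. Speed limits (rad/s): [2.39, 2.39, 3.14, 3.14, 3.14, 3.14].

### API

Orientations are given as a rotation vector (axis times angle).
In Python, from rig import arm, cams gives the robot as it stands. The module is installed in compiled form; this text tells all that it offers.
- The arm moves only by the tool move_arm, never from a script. Its argument "targets" is a list of rows, each a list of 7 numbers: the shift along the world's x, y, z in cm, then the turn, a rotation vector about the world's x, y, z in degrees, then the opening, from 0 (shut) to 1 (fully open). In form: [[x, y, z, ax, ay, az, hand], ...]. A call has 1 to 5 rows; each row shifts and turns the commanded pose from where the row before left it; what a row does not reach is not made up. A row lasts 1/8 s, in which the tool goes at most 62.5 mm and 10.7 degrees, less where a joint would pass 70% of its speed; a pose out of reach is approached as far as the arm can. A call with a gripper value outside its range is refused whole. The fingers move at their own pace and stop on an object; "force" is the grip in N (left out, the last holds). Time passes only in rows, so rows that do not move let the fingers close. It gives the time, the measured TCP pose, the force and the opening at its end, in the units of the state.
- arm.sense(): the state, without advancing time (a new reading comes with each control period).
- cams.grab_frame(name): name is "scene" or "top" or "wrist"; returns the picture (420x560x3 uint8, red, green, blue); there is no depth.
- cams.camera_params(name): a dict with "vfov" (degrees; the focal length in pixels is half the picture's height over the tangent of half this angle, whatever the lens; pixels are square), "cx", "cy" (the principal point, pixels), "R" (3x3) and "t" (3): a world point X has camera coordinates R X + t; the wrist camera has in their place "mount" (4x4, takes a point from camera to tool coordinates, whose origin is the TCP and whose axes are the tool frame's). Camera axes: x right, y down, z forward; pixel columns grow to the right and rows downward; lengths in mm; the calibration is good to about 2 mm. A picture is of the moment at which its call begins: read the wrist's pose just before it. camera_params takes no time and is no camera call.
- arm.job_done(): hands the job in, once; it reports no verdict.
The state is a dict: "clock": time; "joints": joint angles; "qvel": joint speeds; "effort": joint torques, N m; "eef_pos": TCP position; "ee_rot": TCP orientation; "contact_force": force on the tool from outside, world axes, zero at the start; "torque": the same for the moment, N m; "width": opening from 0.0 (shut) to 1.0 (fully open).
Only numpy, scipy, OpenCV 4.12 (cv2) and the standard library are available. Lean on these libraries where they do the work, as an engineer would, in place of code of your own. Each camera call takes 0.05 s, during which the arm holds its last target. There are 200 camera calls.

## Working session

There is one attempt and no reset: what is moved stays moved. The work goes in short steps, Python scripts to look and compute and a tool call to move; the robot and the scene stay as the last step left them, time stands still between calls to the robot, and variables do not carry over. Pictures are saved under pics/ and viewed, about 8 in all and at most 12, crops included, and the job is handed in when it is done.

Besides the shell and the picture viewer there is one more tool, called after "Emit:" by a JSON object that holds its "op" and its "data", one argument or row to a line. move_arm: Moves the arm, as the interface text tells. Its arguments: {"type":"object","properties":{"targets":{"type":"array"},"force":{"type":"number"}},"required":["targets"]}

```bash
mkdir -p pics; python3 - <<'E'
from rig import arm,cams
import cv2,numpy as np
s=arm.sense();print(s,arm.tcp_to_grasp)
ims=[]
for n in ["scene","top"]:
    im=cams.grab_frame(n)[:,:,::-1];cv2.imwrite(f"pics/{n}0.png",im)
    print(n,cams.camera_params(n))
print(cams.camera_params("wrist"))
E
```

```text
{'clock': 0.0, 'joints': array([ 1.05770859e+00,  3.81193332e-01,  1.29823347e+00, -7.72221797e-06,
        1.46359722e+00, -2.15339622e-01]), 'qvel': array([ 0.00068682, -0.00010534,  0.00038681,  0.00067443, -0.00019142,
        0.00074848]), 'effort': array([ 9.38574085e-04, -4.37930524e+01, -2.24566180e+01,  7.14302296e-02,
        3.51983914e-02, -1.21770267e-04]), 'eef_pos': array([161.24050993, 525.54908019, 238.14840714]), 'ee_rot': array([ 0.23265427,  1.55863683, -0.234766  ]), 'contact_force': array([ 0.45526578,  0.30766439, -0.77778432]), 'torque': array([ 0.01102285, -0.03708607,  0.01395676]), 'width': 1.0002878979412644} 18.700000000000003
scene {'vfov': 42.76432849243595, 'cx': 289.76138553962215, 'cy': 209.58410563589186, 'R': array([[ 0.77074257,  0.63705356, -0.01089295],
       [ 0.52883409, -0.64916136, -0.54673945],
       [-0.3553736 ,  0.4156348 , -0.83723194]]), 't': array([-433.46596077, -243.89733995, 1468.14743966])}
top {'vfov': 56.92701748757619, 'cx': 269.49068958478324, 'cy': 208.49481983718164, 'R': array([[ 1.43240096e-02, -9.99897251e-01,  5.56483824e-04],
       [-9.91859927e-01, -1.42792905e-02, -1.26530576e-01],
       [ 1.26525521e-01,  1.26047118e-03, -9.91962552e-01]]), 't': array([-19.18440677, 597.36170213, 874.66122589])}
{'vfov': 68.65085989227703, 'cx': 273.5677966695462, 'cy': 209.8114377596376, 'mount': array([[ 2.32470083e-03, -2.82595748e-01,  9.59236279e-01,
        -1.46645440e+02],
       [ 9.99996262e-01, -7.23894860e-04, -2.63674530e-03,
        -4.04254463e-01],
       [ 1.43951922e-03,  9.59238823e-01,  2.82593009e-01,
        -7.35537893e+01],
       [ 0.00000000e+00,  0.00000000e+00,  0.00000000e+00,
         1.00000000e+00]])}
```

View pics/scene0.png

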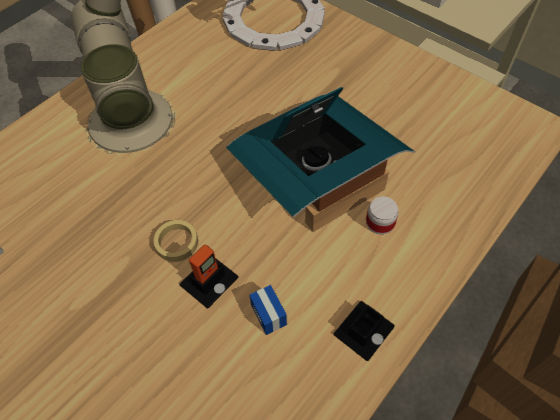

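View pics/top0.png

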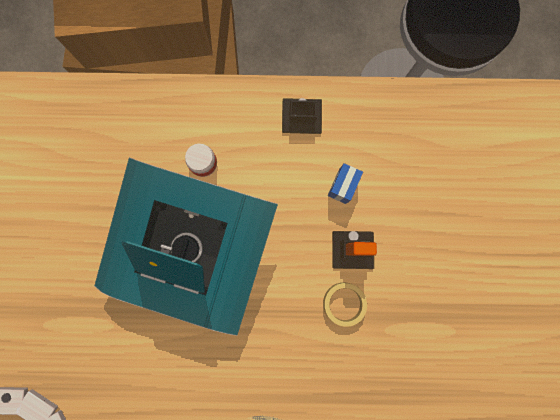

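Stand-like candidates: the stand holding the gauge at top (354,250) / scene (209,283), and an empty one at top (302,116) / scene (365,330). The one farthest to the robot's right (larger column in top) is the one holding the orange gauge. The flap is open at top (165,265), with its dot at (153,264). I'll check both in an enlarged crop.

```bash
cat > h.py <<'E'
import numpy as np,cv2
from rig import arm,cams
from scipy.spatial.transform import Rotation as Rt
def cam(n,pose=None):
    p=cams.camera_params(n);f=210/np.tan(np.radians(p['vfov']/2))
    if n=='wrist':
        M=np.array(p['mount']);Rw=Rt.from_rotvec(pose[1]).as_matrix()
        R=(Rw@M[:3,:3]).T;C=Rw@M[:3,3]+pose[0]
    else: R=np.array(p['R']);C=-R.T@np.array(p['t'])
    return f,p['cx'],p['cy'],R,C
def ray(c,uv):
    d=c[3].T@np.array([(uv[0]-c[1])/c[0],(uv[1]-c[2])/c[0],1]);return c[4],d/np.linalg.norm(d)
def onz(c,uv,z):
    C,d=ray(c,uv);return C+d*(z-C[2])/d[2]
def tri(c1,u1,c2,u2):
    a,d=ray(c1,u1);b,e=ray(c2,u2)
    s=np.linalg.lstsq(np.c_[d,-e],b-a,rcond=None)[0]
    p,q=a+s[0]*d,b+s[1]*e
    return (p+q)/2,np.linalg.norm(p-q)
def proj(c,X):
    k=c[3]@(np.array(X)-c[4]);return np.array([c[0]*k[0]/k[2]+c[1],c[0]*k[1]/k[2]+c[2]])
E
python3 - <<'E'
from h import *
t=cv2.imread('pics/top0.png');s=cv2.imread('pics/scene0.png')
T=cam('top');S=cam('scene')
for uv,z in [((129,158),145),((277,205),145),((238,334),60),((95,286),60),((354,250),8),((302,116),8),((201,158),65),((346,183),60),((345,305),25)]:print(uv,onz(T,uv,z).round())
a=cv2.resize(t[190:310,90:220],None,fx=3,fy=3,interpolation=2);b=cv2.resize(s[80:200,230:360],None,fx=3,fy=3,interpolation=2)
c=cv2.resize(t[215:285,320:385],None,fx=3,fy=3,interpolation=2);d=cv2.resize(s[235:305,175:240],None,fx=3,fy=3,interpolation=2)
cv2.imwrite('pics/c1.png',np.vstack([np.hstack([a,b]),np.hstack([c,d,np.zeros((210,390,3),np.uint8)])])) if 0 else None
o=np.zeros((570,780,3),np.uint8);o[:360,:390]=a;o[:360,390:]=b;o[360:,:195]=c;o[360:,195:390]=d
o=np.minimum(255,o.astype(float)*1.6).astype(np.uint8);cv2.imwrite('pics/c1.png',o)
E
```

```text
(129, 158) [687. 287. 145.]
(277, 205) [591. -26. 145.]
(238, 334) [315.  55.  60.]
(95, 286) [414. 378.  60.]
(354, 250) [ 504. -215.    8.]
(302, 116) [837. -89.   8.]
(201, 158) [710. 150.  65.]
(346, 183) [ 657. -187.   60.]
(345, 305) [ 376. -189.   25.]
```

View pics/c1.png

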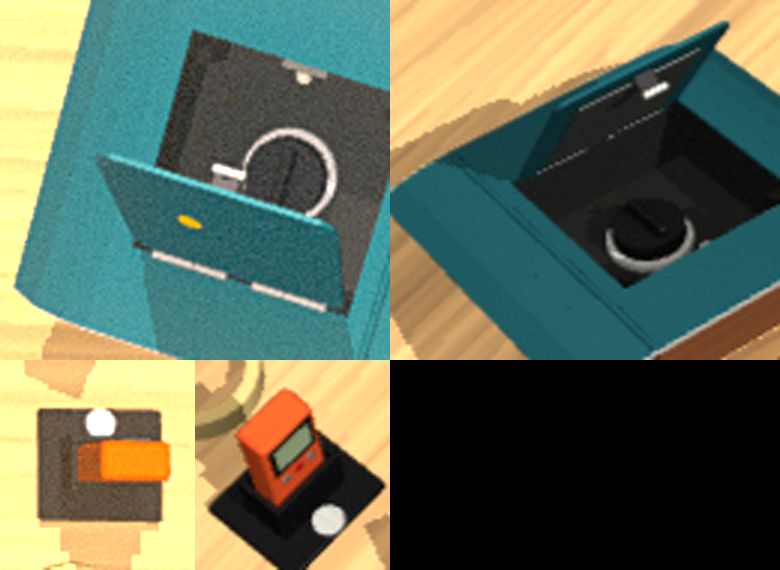

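Top crop: flap free-edge corners at (97,155) and (337,227), hinge knuckles around (150,250) to (327,308), yellow dot at (190,222). The gauge in its stand is confirmed at crop (135,462), with its screen towards world +x.

```bash
python3 - <<'E'
from h import *
T=cam('top');S=cam('scene')
A=lambda u,v:(90+u/3,190+v/3)
B=lambda u,v:(230+(u-390)/3,80+v/3)
L,e=tri(T,A(97,155),S,B(727,25));print('edgeL',L,e)
R,e=tri(T,A(337,227),S,B(565,97));print('edgeR',R,e,np.linalg.norm(L-R))
H=onz(T,A(242,282),98);print('hinge',H)
M=(L+R)/2;print('edge mid',M,'dist',np.linalg.norm(M-H))
hl=onz(T,A(150,250),98)-onz(T,A(327,308),98);print('yaws',np.degrees(np.arctan2(-hl[0],hl[1])),np.degrees(np.arctan2(-(L-R)[0],(L-R)[1])))
yw=np.radians(-17);px=np.array([np.cos(yw),np.sin(yw)])
d=M-H;phi=np.arctan2(d[2],d[:2]@px);print('phi',np.degrees(phi))
print('gaugetop',onz(T,(365,249),126),'stand',onz(T,(354,250),8))
p=(arm.sense()['eef_pos'],arm.sense()['ee_rot']);print(Rt.from_rotvec(p[1]).as_matrix().round(3))
dx=np.array([*px*np.cos(phi),np.sin(phi)]);dy=np.array([-px[1],px[0],0])
print('dot',H+90*dx+25*dy, proj(T,H+90*dx+25*dy),A(190,222))
E
```

```text
edgeL [507.26078753 255.62703036 236.09736209] 1.0583226443409366
edgeR [468.88965743 108.10659531 254.07940912] 5.999966878037707 153.4860788421348
hinge [423.5305942  199.03680905  98.        ]
edge mid [488.07522248 181.86681284 245.0883856 ] dist 161.54197903270895
yaws -16.879657730657026 -14.579970258851203
phi 65.59285915927829
gaugetop [ 503.52541305 -212.4090854   126.        ] stand [ 503.84947073 -214.92513824    8.        ]
[[-0.001  0.293  0.956]
 [-0.001  0.956 -0.293]
 [-1.    -0.001 -0.   ]]
dot [466.40449094 212.07123729 179.95689512] [154.39852141 264.36366042] (153.33333333333334, 264.0)
```

Emit:
{"op": "move_arm", "data": {
  "targets": [
    [3.4,-4.1,-0.2,0,0,0,0],
    [3.4,-4.1,-0.2,0,0,0,0],
    [3.4,-4.1,-0.2,0,0,0,0],
    [3.4,-4.1,-0.2,0,0,0,0]
  ],
  "force": 20
}}

```text
clock: 0.6
eef_pos: [298.1, 360.3, 230.5]
ee_rot: [0.233, 1.558, -0.234]
contact_force: [0.3, 0.3, 0.3]
width: 0.575
```

Emit:
{"op": "move_arm", "data": {
  "targets": [
    [3.4,-4.1,-0.2,0,0,0,0],
    [3.4,-4.1,-0.2,0,0,0,0],
    [3.4,-4.1,-0.2,0,0,0,0],
    [3.7,-4.3,0,0,0,0,0],
    [0,0,0,0,0,0,0]
  ]
}}

```text
clock: 1.23
eef_pos: [438.2, 193.3, 224.2]
ee_rot: [0.237, 1.558, -0.238]
contact_force: [-0.7, 0.9, -0.5]
width: 0.014
```

Emit:
{"op": "move_arm", "data": {
  "targets": [
    [3.4,-1.0,0.2,0,0,0,0],
    [2.0,-0.6,-1.2,0,0,0,0],
    [1.8,-0.6,-1.6,0,0,0,0],
    [1.5,-0.5,-1.9,0,0,0,0]
  ]
}}

```text
clock: 1.72
eef_pos: [523.5, 169.8, 179.5]
ee_rot: [0.233, 1.558, -0.232]
contact_force: [0.8, 0.9, 1.9]
width: 0.006
```

Emit:
{"op": "move_arm", "data": {
  "targets": [
    [1.2,-0.4,-2.1,0,0,0,0],
    [0.6,-0.2,-1.6,0,0,0,0],
    [0.1,0,-0.4,0,0,0,0],
    [0,0,0,0,0,0,0]
  ]
}}

```text
clock: 2.22
eef_pos: [542.0, 163.1, 138.9]
ee_rot: [0.233, 1.559, -0.234]
contact_force: [-0.4, -0.0, 0.6]
width: 0.008
```

Contact is light. Next I'll press down in small steps.

Emit:
{"op": "move_arm", "data": {
  "targets": [
    [0,0,-0.4,0,0,0,0],
    [0,0,-0.4,0,0,0,0],
    [0,0,-0.3,0,0,0,0],
    [0,0,0,0,0,0,0]
  ]
}}

```text
clock: 2.72
eef_pos: [542.1, 162.8, 127.9]
ee_rot: [0.234, 1.558, -0.234]
contact_force: [0.0, -1.2, 0.5]
width: 0.008
```

Emit:
{"op": "move_arm", "data": {
  "targets": [
    [0,0,-0.2,0,0,0,0],
    [0,0,-0.2,0,0,0,0],
    [0,0,0,0,0,0,0]
  ]
}}

```text
clock: 3.1
eef_pos: [542.5, 162.9, 126.1]
ee_rot: [0.234, 1.556, -0.233]
contact_force: [-6.7, -1.1, 20.8]
width: 0.007
```

```bash
python3 - <<'E'
from h import *
s=arm.sense();print(s['contact_force'],s['eef_pos'])
t=cams.grab_frame('top')[:,:,::-1];sc=cams.grab_frame('scene')[:,:,::-1]
o=np.hstack([cv2.resize(t[140:340,90:290],None,fx=2,fy=2),cv2.resize(sc[40:240,220:420],None,fx=2,fy=2)])
cv2.imwrite('pics/c2.png',o)
E
```

```text
[-6.65548376 -1.11217221 20.80039858] [542.47453618 162.87088208 126.12247054]
```

View pics/c2.png

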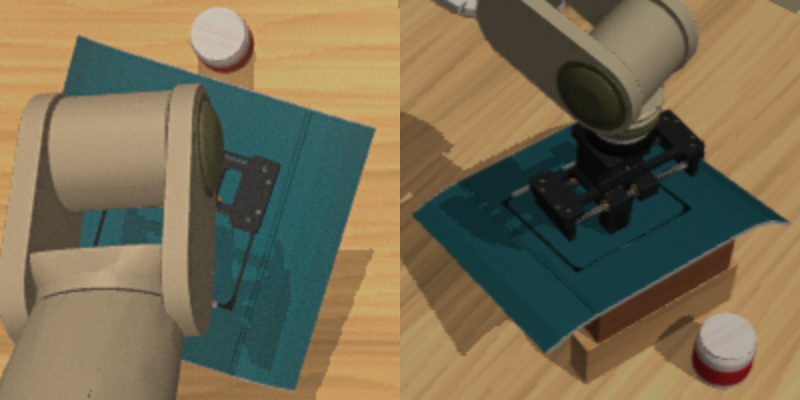

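Emit:
{"op": "move_arm", "data": {
  "targets": [
    [0,0,2,0,0,0,0],
    [0,0,4,0,0,0,1],
    [-1.3,1.7,3,0,0,0,1],
    [-1.4,1.7,2.4,0,0,0,1],
    [0,0,0,0,0,0,1]
  ]
}}

```text
clock: 3.82
eef_pos: [515.2, 197.6, 239.0]
ee_rot: [0.233, 1.555, -0.232]
contact_force: [-0.9, -0.9, -1.4]
width: 0.437
```

```bash
python3 - <<'E'
from h import *
s=arm.sense();w=cams.grab_frame('wrist')[:,:,::-1];cv2.imwrite('pics/w1.png',w)
t=cams.grab_frame('top')[:,:,::-1]
def dot(im):
    hs=cv2.cvtColor(im,cv2.COLOR_BGR2HSV);m=cv2.inRange(hs,(18,120,60),(38,255,255))
    n,_,st,ce=cv2.connectedComponentsWithStats(m);return [(ce[i].round(1),st[i,4]) for i in range(1,n) if st[i,4]>5][:8]
W=cam('wrist',(s['eef_pos'],s['ee_rot']))
print(s['eef_pos'],s['contact_force'],dot(w))
for c,a in dot(w): print(onz(W,c,115))
print([d for d in dot(t[190:330,100:270].copy())])
print('pred px',proj(W,[515,197,115]))
E
```

```text
[515.17261587 197.56657651 239.02431158] [-0.86709014 -0.90472537 -1.39671513] [(array([328. ,   7.4]), np.int32(7)), (array([318.7,  10.5]), np.int32(15)), (array([377.8,  11.8]), np.int32(6)), (array([311.8,  15.2]), np.int32(18)), (array([354.2,  14.7]), np.int32(32)), (array([373. ,  14.8]), np.int32(20)), (array([154.8,  16.7]), np.int32(11)), (array([246.2,  15.8]), np.int32(6))]
[378.44796987 282.13950002 115.        ]
[378.36943418 274.79295104 115.        ]
[392.56319668 318.06006363 115.        ]
[379.8803306  268.89718594 115.        ]
[389.15082149 300.26142937 115.        ]
[393.4723616  314.11295412 115.        ]
[345.24700753 152.56668407 115.        ]
[365.40620082 220.3433853  115.        ]
[(array([157.4,   3.2]), np.int32(175)), (array([165.5,  65.2]), np.int32(25)), (array([165.1,  73.6]), np.int32(17)), (array([168. ,  98.8]), np.int32(12)), (array([166.8, 104.9]), np.int32(17)), (array([161.8, 135.2]), np.int32(50))]
pred px [273.98787778 202.96018408]
```

View pics/w1.png

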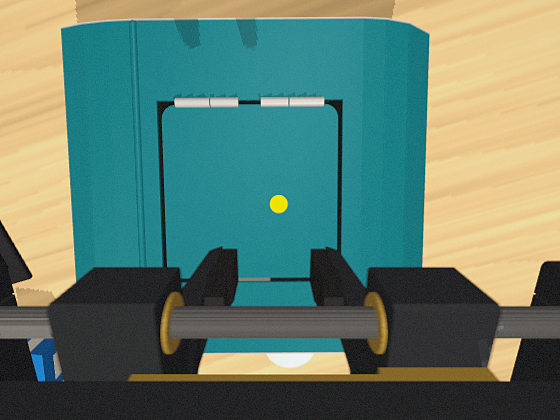

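Flap looks flush, with even gaps all round. The dot is at (279,204), hinge knuckles span (175..324,102), and the free edge is near row 279. A numeric check follows.

```bash
python3 - <<'E'
from h import *
pos,rot=np.array([515.17,197.57,239.02]),np.array(arm.sense()['ee_rot'])
W=cam('wrist',(pos,rot));im=cv2.imread('pics/w1.png')
hs=cv2.cvtColor(im,cv2.COLOR_BGR2HSV);m=cv2.inRange(hs,(20,180,120),(36,255,255))[180:230,250:310]
M=cv2.moments(m,True);uv=(250+M['m10']/M['m00'],180+M['m01']/M['m00']);D=onz(W,uv,115);print(uv,M['m00'],D)
yw=np.radians(-17)
py=np.array([-np.sin(yw),np.cos(yw),0])
for a in (0,.04,.07):
    f=np.radians(12)
    dx0=np.array([np.cos(yw)*np.cos(f),np.sin(yw)*np.cos(f),np.sin(f)])
    H=D-90*dx0-25*py
    g=f+a;dx=np.array([np.cos(yw)*np.cos(g),np.sin(yw)*np.cos(g),np.sin(g)])
    print(a,'hinge',H.round(1),proj(W,H),'edge',proj(W,H+158*dx),'dot',proj(W,H+90*dx+25*py))
for u in (200,240,260,300):
  print(u,im[270:290,u].sum(1), im[96:112,u].sum(1))
print('gray gaps row200',[u for u in range(150,360) if im[200,u].sum()<90])
for v in (150,240):print(v,[u for u in range(150,360) if im[v,u].sum()<90])
E
```

```text
(278.1228813559322, 203.49576271186442) 236.0 [516.07404187 200.34466183 115.        ]
0 hinge [424.6 202.2  96.3] [249.98149157 102.54327865] edge [251.2460103  276.63553432] dot [278.12288136 203.49576271]
0.04 hinge [424.6 202.2  96.3] [249.98149157 102.54327865] edge [250.71722259 278.5339348 ] dot [278.16781309 203.6375815 ]
0.07 hinge [424.6 202.2  96.3] [249.98149157 102.54327865] edge [250.30386089 279.83103517] dot [278.20219062 203.64038728]
200 [ 97  88 116 103  94  83 125 118 128 110 114 111  93 110 107 139  88  91
  82  99] [241 313 464 552 603 635 639 646 623 596 555 416 298 306 322 329]
240 [320 305 324 317 309 302 305 342 395 392 399 252 270 317 310 300 294 318
 315 322] [338 336 349 303 205  80  15  57 251 333 340 332 345 332 331 333]
260 [314 294 297 315 305 308 307 343 384 390 374 227 264 318 309 309 319 318
 309 311] [279 305 326 331 290 243 263 164 303 352 330 325 335 345 349 345]
300 [306 305 310 313 310 330 325 236 119  65 107 223 313 320 316 323 311 310
 307 312] [277 458 531 612 651 648 665 689 631 561 442 325 339 336 339 337]
gray gaps row200 [162, 163, 338, 340]
150 [160, 161, 338, 339, 340]
240 [164, 165, 338, 339, 340]
```

Row for the free-edge gap: measured 276.7, predicted 276.6 at angle 0 against 278.5 at 0.04, so the flap is shut. Dot at (516.1, 200.3, 115). Next, over to the gauge.

Emit:
{"op": "move_arm", "data": {
  "targets": [
    [-0.2,-5,0,0,0,3.4,1],
    [-0.2,-5,0,0,0,3.4,1],
    [-0.2,-5,0,0,0,3.4,1],
    [-0.2,-5,0,0,0,3.4,1],
    [-0.2,-5,0,0,0,3.4,1]
  ]
}}

```text
clock: 4.55
eef_pos: [504.9, -55.6, 236.2]
ee_rot: [0.001, 1.573, 0.001]
contact_force: [0.1, 0.7, 0.0]
width: 0.998
```

Emit:
{"op": "move_arm", "data": {
  "targets": [
    [-0.2,-5,0,0,0,0,1],
    [0,-5,0,0,0,0,1],
    [0,-5,0,0,0,0,1],
    [0,-1,0,0,0,0,1],
    [0,0,0,0,0,0,1]
  ]
}}

```text
clock: 5.18
eef_pos: [503.0, -213.6, 236.5]
ee_rot: [0.003, 1.573, -0.001]
contact_force: [0.2, 0.4, 0.3]
width: 1.001
```

```bash
python3 - <<'E'
from h import *
s=arm.sense();w=cams.grab_frame('wrist')[:,:,::-1];cv2.imwrite('pics/w2.png',w)
W=cam('wrist',(s['eef_pos'],s['ee_rot']));print(s['eef_pos'],s['ee_rot'],s['joints'])
hs=cv2.cvtColor(w,cv2.COLOR_BGR2HSV);m=cv2.inRange(hs,(3,180,90),(17,255,255))
cs=max(cv2.findContours(m,0,2)[0],key=cv2.contourArea);print(cv2.boundingRect(cs),cv2.minAreaRect(cs))
print('pred top',[proj(W,[503.5+a,-212.5+b,126]).round() for a in(-14,14) for b in (-25,25)])
E
```

```text
[ 503.00740891 -213.57059987  236.54318835] [ 3.11869558e-03  1.57256048e+00 -8.25101890e-04] [-6.18309162e-01  3.76974895e-01  1.30970326e+00  1.70186276e-04
  1.45719899e+00 -2.18661488e+00]
(248, 176, 57, 47) ((276.0, 199.0), (46.0, 56.0), 90.0)
pred top [array([246., 193.]), array([305., 193.]), array([247., 224.]), array([304., 224.])]
```

View pics/w2.png

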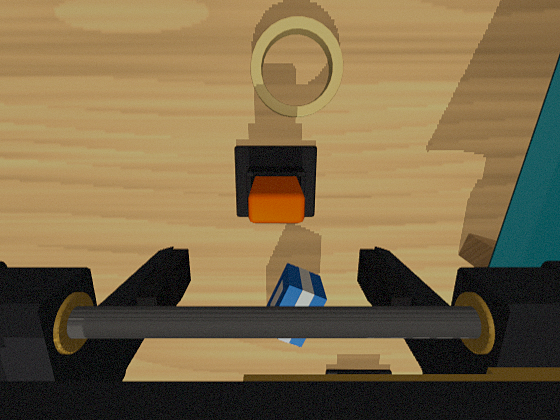

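Gauge top face is at columns 248–305, bottom row 223, within 1 mm of the prediction and with no yaw. The jaws straddle its 50 mm width, so I'll descend and grip.

Emit:
{"op": "move_arm", "data": {
  "targets": [
    [0,0.1,-4.5,0,0,0,1],
    [0,0,-4.5,0,0,0,1],
    [0,0,-4.5,0,0,0,1],
    [0,0,-2.5,0,0,0,1],
    [0,0,0,0,0,0,1]
  ],
  "force": 25
}}

```text
clock: 5.85
eef_pos: [502.8, -210.5, 76.5]
ee_rot: [0.001, 1.574, 0.002]
contact_force: [-0.6, -0.3, 0.6]
width: 1.0
```

Emit:
{"op": "move_arm", "data": {
  "targets": [
    [0,0,0,0,0,0,0.3],
    [0,0,0,0,0,0,0.3],
    [0,0,0,0,0,0,0.3],
    [0,0,0,0,0,0,0.3],
    [0,0,0,0,0,0,0.3]
  ],
  "force": 25
}}

```text
clock: 6.48
eef_pos: [503.5, -212.3, 78.1]
ee_rot: [0.001, 1.57, -0.001]
contact_force: [-0.6, 1.2, 3.4]
width: 0.565
```

Emit:
{"op": "move_arm", "data": {
  "targets": [
    [0,0,2,0,0,0,0.3],
    [0,0,3,0,0,0,0.3],
    [0,0,4,0,0,0,0.3],
    [0,0,4,0,0,0,0.3],
    [0,0,3,0,0,0,0.3]
  ]
}}

```text
clock: 7.1
eef_pos: [503.3, -212.2, 239.3]
ee_rot: [0.0, 1.57, -0.001]
contact_force: [-0.4, -0.4, -1.9]
width: 0.564
```

Emit:
{"op": "move_arm", "data": {
  "targets": [
    [-0.1,4,0.5,0,0,0,0.3],
    [-0.1,5,0,-0.5,-1.5,0,0.3],
    [-0.1,5,0,-0.5,-1.5,0,0.3],
    [-0.1,5,0,-0.5,-1.5,0,0.3],
    [-0.1,5,0,-0.5,-1.5,0,0.3]
  ]
}}

```text
clock: 7.72
eef_pos: [497.9, 29.3, 242.6]
ee_rot: [-0.026, 1.465, -0.028]
contact_force: [0.1, -0.1, -2.0]
width: 0.564
```

Emit:
{"op": "move_arm", "data": {
  "targets": [
    [-0.1,5,0,-0.5,-1.5,0,0.3],
    [-0.1,5,0,-0.5,-1.5,0,0.3],
    [-0.1,5,0,-0.5,-1.5,0,0.3],
    [-0.1,2.8,0,0,-1,0,0.3],
    [0,0,0,0,0,0,0.3]
  ]
}}

```text
clock: 8.35
eef_pos: [493.7, 207.2, 242.3]
ee_rot: [-0.048, 1.37, -0.045]
contact_force: [-0.7, -0.7, -1.7]
width: 0.561
```

```bash
python3 - <<'E'
from h import *
s=arm.sense();w=cams.grab_frame('wrist')[:,:,::-1]
sc=cams.grab_frame('scene')[:,:,::-1]
W=cam('wrist',(s['eef_pos'],s['ee_rot']));print(s)
n=-Rt.from_rotvec(s['ee_rot']).as_matrix()[:,0];print('axis',n, 'want [-.199,.061,.978]')
print('dot px',proj(W,[516.1,200.3,115]),'tip px',proj(W,s['eef_pos']-65*n))
o=np.zeros((420,800,3),np.uint8);o[:,:400]=w[:,80:480];o[:,400:]=cv2.resize(sc[40:250,210:410],None,fx=2,fy=2)
cv2.imwrite('pics/w3.png',o);cv2.imwrite('pics/w3raw.png',w)
E
```

```text
{'clock': 8.35, 'joints': array([ 0.2251961 ,  0.28853293,  1.44371724, -0.10959877,  1.2293209 ,
       -1.31956149]), 'qvel': array([-0.05357045, -0.00829319,  0.00770477, -0.00518017,  0.00358125,
       -0.02812191]), 'effort': array([  1.93584658, -39.43257451, -23.0852598 ,  -0.21817295,
        -0.53101463,   0.33551811]), 'eef_pos': array([493.71126394, 207.20264514, 242.30749205]), 'ee_rot': array([-0.04755839,  1.37044584, -0.04547388]), 'contact_force': array([-0.7247599 , -0.70991318, -1.70031548]), 'torque': array([ 0.07058521,  0.1234838 , -0.03065134]), 'width': 0.5611935144590128}
axis [-0.19842966  0.06027722  0.97825985] want [-.199,.061,.978]
dot px [275.61297708 198.40747106] tip px [274.68581305 224.66966344]
```

View pics/w3.png

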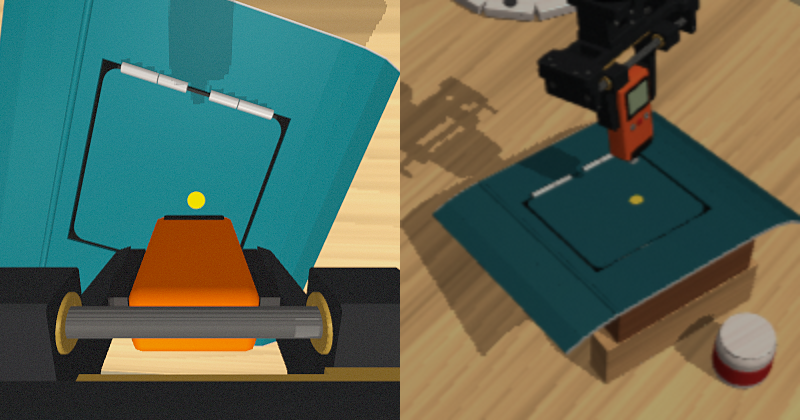

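Flap is still flush. The gauge is square in the jaws, and the dot at (276,200) matches the prediction. Descending along the normal.

Emit:
{"op": "move_arm", "data": {
  "targets": [
    [0.3,-0.1,-2.0,0,0,0,0.3],
    [0.2,-0.1,-2.0,0,0,0,0.3],
    [0.2,0,-1.4,0,0,0,0.3],
    [0,0,0,0,0,0,0.3],
    [0,0,0,0,0,0,0.3]
  ]
}}

```text
clock: 9.07
eef_pos: [501.7, 203.6, 189.4]
ee_rot: [-0.045, 1.369, -0.048]
contact_force: [-0.2, 0.6, -1.4]
width: 0.564
```

```bash
cat > chk.py <<'E'
from h import *
import sys
s=arm.sense();w=cams.grab_frame('wrist')[:,:,::-1];cv2.imwrite(sys.argv[1],w)
p=s['eef_pos'];R=Rt.from_rotvec(s['ee_rot']).as_matrix();n=-R[:,0]
W=cam('wrist',(p,s['ee_rot']))
hs=cv2.cvtColor(w,cv2.COLOR_BGR2HSV);m=cv2.inRange(hs,(20,180,100),(36,255,255))[150:260,230:330]
M=cv2.moments(m,True);print('area',M['m00'],'bbox',cv2.boundingRect(m))
if M['m00']: print('dot centroid',M['m10']/M['m00']+230,M['m01']/M['m00']+150)
D=np.array([516.1,200.3,115]);d=p-65*n-D
print(p,n,s['contact_force'],s['width'],'tip-dot',d,'along n',d@n,'pred dot',proj(W,D),'tip',proj(W,p-65*n))
E
python3 chk.py pics/w4.png
```

```text
area 61.0 bbox (40, 61, 15, 5)
dot centroid 277.0 213.327868852459
[501.71916061 203.55836638 189.42367607] [-0.20016052  0.06063888  0.97788481] [-0.19401313  0.58542199 -1.41135285] 0.5640834133118894 tip-dot [-1.37040565 -0.68316111 10.86116373] along n 10.853841956597984 pred dot [276.44164326 218.95383545] tip [274.68594968 224.665775  ]
```

Emit:
{"op": "move_arm", "data": {
  "targets": [
    [0,0.1,-0.4,0,0,0,0.3],
    [0.1,0,-0.4,0,0,0,0.3],
    [0,0,-0.2,0,0,0,0.3],
    [0,0,0,0,0,0,0.3]
  ]
}}

```text
clock: 9.62
eef_pos: [502.6, 204.8, 179.0]
ee_rot: [-0.045, 1.369, -0.048]
contact_force: [0.7, -0.4, 2.0]
width: 0.564
```

Emit:
{"op": "move_arm", "data": {
  "targets": [
    [0,0,-0.1,0,0,0,0.3],
    [0,0,0,0,0,0,0.3],
    [0,0,0,0,0,0,0.3]
  ]
}}

```text
clock: 10.0
eef_pos: [502.6, 204.8, 178.0]
ee_rot: [-0.045, 1.369, -0.048]
contact_force: [0.8, -0.6, 1.7]
width: 0.563
```

Emit:
{"op": "move_arm", "data": {
  "targets": [
    [0,0,-0.1,0,0,0,0.3],
    [0,0,0,0,0,0,0.3],
    [0,0,0,0,0,0,0.3]
  ]
}}

```text
clock: 10.38
eef_pos: [502.5, 204.8, 176.8]
ee_rot: [-0.045, 1.369, -0.048]
contact_force: [0.5, 0.0, 3.9]
width: 0.565
```

```bash
python3 chk.py pics/w5.png; python3 - <<'E'
from h import *
F=[]
for i in range(8):
    sc=cams.grab_frame('scene' if i%2 else 'top')[:,:,::-1];F.append(arm.sense()['contact_force'])
    if i==0:t=sc
print(np.mean(F,0),np.std(F,0),arm.sense()['clock'])
w=cv2.imread('pics/w5.png')
o=np.zeros((560,800,3),np.uint8);o[:400,:400]=cv2.resize(w[150:250,225:325],None,fx=4,fy=4);o[:400,400:]=cv2.resize(sc[100:180,280:360],None,fx=5,fy=5)
cv2.imwrite('pics/v5.png',np.minimum(255,o*1.4).astype(np.uint8))
E
```

```text
area 0.0 bbox (0, 0, 0, 0)
[502.46392031 204.8093864  176.84195094] [-0.19952773  0.06063128  0.97801459] [0.4873217  0.02546271 3.86522427] 0.5645743314939632 tip-dot [-0.66677737  0.56835339 -1.72899727] along n -1.5234839819211938 pred dot [273.76745272 226.65876359] tip [274.68570212 224.66744577]
[1.38164072 0.15025794 2.61565177] [0.73695828 0.28835214 0.62996623] 10.825
```

View pics/v5.png

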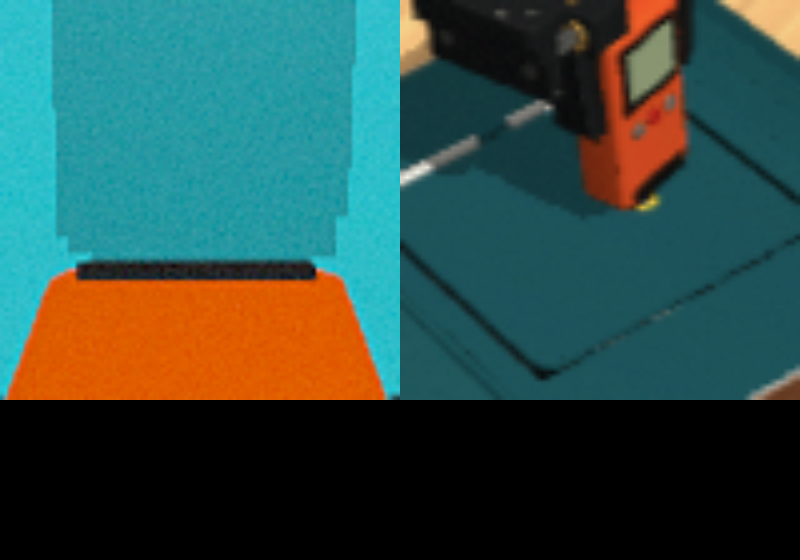

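The nose covers the dot and a yellow rim shows on its far side at scene px (330,141). Now I'll back off by 2 mm to settle where in its travel the probe sits.

Emit:
{"op": "move_arm", "data": {
  "targets": [
    [0,0,0.2,0,0,0,0.3],
    [0,0,0,0,0,0,0.3],
    [0,0,0,0,0,0,0.3]
  ]
}}

```text
clock: 11.2
eef_pos: [502.1, 204.8, 178.6]
ee_rot: [-0.045, 1.37, -0.048]
contact_force: [-0.1, 0.9, 1.7]
width: 0.568
```

```bash
cat > avg.py <<'E'
from h import *
F=[];P=[]
for i in range(20):
    cams.grab_frame('scene');s=arm.sense();F.append(s['contact_force']);P.append(s['eef_pos'])
print(np.mean(F,0),np.std(F,0)/4.5,np.mean(P,0),s['clock'])
E
python3 avg.py
```

```text
[-1.03168891  1.43206557  1.23407253] [0.15599265 0.09542717 0.10361352] [502.19029487 204.79751567 178.62338404] 12.2
```

Emit:
{"op": "move_arm", "data": {
  "targets": [
    [-0.1,0,0.5,0,0,0,0.3],
    [-0.1,0,0.5,0,0,0,0.3],
    [0,0,0,0,0,0,0.3]
  ]
}}

```text
clock: 12.58
eef_pos: [500.5, 204.7, 189.2]
ee_rot: [-0.045, 1.369, -0.048]
contact_force: [0.0, -0.7, -2.0]
width: 0.571
```

```bash
python3 avg.py; python3 chk.py pics/w6.png; python3 -c "
from h import *
S=cam('scene')
print(proj(S,[516.1,200.3,115]))
im=cv2.resize(cams.grab_frame('scene')[100:180,280:360,::-1],None,fx=6,fy=6);cv2.imwrite('pics/v6.png',np.minimum(255,im*1.4).astype(np.uint8))"
```

```text
[ 0.22462773  0.11599198 -1.36480617] [0.0784856  0.09933266 0.09709066] [500.3540605  204.74717564 188.6933337 ] 13.575
area 25.0 bbox (41, 63, 10, 3)
dot centroid 275.4 214.2
[500.35752717 204.75973657 188.74694511] [-0.1991727   0.06073436  0.97808056] [ 0.36200873 -0.77266355 -0.45468463] 0.5597558282064364 tip-dot [-2.79624741  0.51200338 10.17170898] along n 10.536783108752648 pred dot [274.83572245 221.00955255] tip [274.68578968 224.66793594]
[327.9990335  140.47208945]
```

View pics/v6.png

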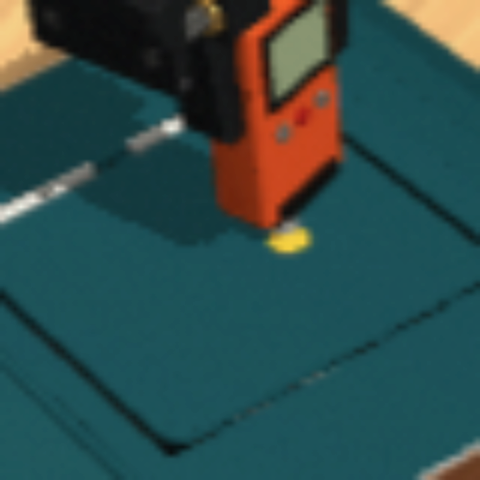

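Tip sits right over the dot: dot at scene px (328.3,140), predicted (328,140.5). With the unloaded baseline known, the averaged forces give about 2.9 N (2.8 mm in) at z 178.6 and 3.7 N (4.1 mm in) at z 176.8. I'll return to z ≈ 178.6 along the normal.

Emit:
{"op": "move_arm", "data": {
  "targets": [
    [0.1,0,0,0,0,0,0.3],
    [0.1,0,-0.4,0,0,0,0.3],
    [0.1,-0.1,-0.4,0,0,0,0.3],
    [0,0,-0.2,0,0,0,0.3],
    [0,0,0,0,0,0,0.3]
  ]
}}

```text
clock: 14.3
eef_pos: [503.6, 203.7, 178.9]
ee_rot: [-0.045, 1.369, -0.048]
contact_force: [0.6, -0.5, 1.4]
width: 0.566
```

Emit:
{"op": "move_arm", "data": {
  "targets": [
    [0,0,0,0,0,0,0.3],
    [0,0,0,0,0,0,0.3],
    [0,0,0,0,0,0,0.3],
    [0,0,0,0,0,0,0.3]
  ]
}}

```text
clock: 14.8
eef_pos: [503.5, 203.8, 178.9]
ee_rot: [-0.045, 1.369, -0.048]
contact_force: [0.9, -1.3, 1.7]
width: 0.569
```

```bash
python3 avg.py; python3 chk.py pics/w7.png; python3 -c "
from h import *
im=np.hstack([cv2.resize(cams.grab_frame('scene')[100:180,280:360,::-1],None,fx=5,fy=5),cv2.resize(cv2.imread('pics/w7.png')[130:250,220:340],(400,400))]);cv2.imwrite('pics/v7.png',np.minimum(255,im*1.4).astype(np.uint8))"
```

```text
[ 0.85747072 -0.15857136  1.82676507] [0.09631074 0.13664814 0.12423939] [503.41336629 203.79424161 178.78103155] 15.8
area 0.0 bbox (0, 0, 0, 0)
[503.37493865 203.80034098 178.76597412] [-0.19926529  0.06066076  0.97806626] [0.42276066 0.07561912 1.3570057 ] 0.5640830112801055 tip-dot [ 0.22718231 -0.44260813  0.19166692] along n 0.11534445516123223 pred dot [275.30584548 224.2796234 ] tip [274.68575966 224.66790176]
```

View pics/v7.png

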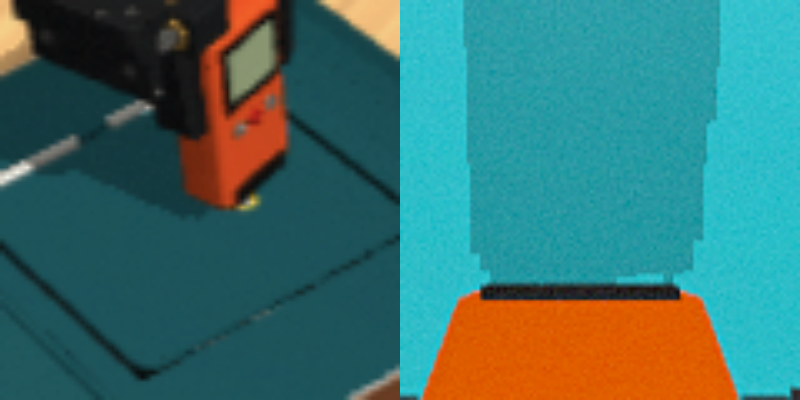

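Force along the normal is about 3.0 N, which puts the probe about 3 mm in. The tip is within about 1 mm of the dot's centre and the gauge is square, so I'm handing in.

```bash
python3 -c "
from rig import arm
arm.job_done();print(arm.sense()['clock'])"
```

```text
the job is handed in; nothing more can be done
the job is handed in; nothing more can be done
```

The flap is shut in its catch, and the job was handed in at about 16 s with the gauge held on the yellow dot. The rig gives no verdict, so these are my own last checks:

- **Flap:** I pressed it shut with about 21 N. The free-edge gap then sat at pixel row 276.7, against 276.6 predicted for fully shut and 278.5 for 0.04 rad open. It still looked flush in the final picture.
- **Gauge:** I lifted it from the rightmost stand, gripped across its 50 mm width at 25 N.
- **Position on the dot:** By the arm's pose, the tip is about 0.5 mm from the dot's centre and the gauge axis is within 0.01 rad of square to the paint. In the last picture only a rim of yellow shows beside the nose, and the fingers are well clear of the flap.
- **Probe press:** The averaged force along the normal, after subtracting the unloaded reading, is about 3.0 N. That puts the probe roughly 3 mm in.
- **One disagreement:** The arm's height alone implied almost no compression, about 3 mm different from what the force shows. I trusted the force, because a reading about 1.7 mm deeper came out about 0.8 N higher, close to the spring's stated rate. To get the unloaded reading I lifted the tip off once and set it down again.
- **Carton, tape and tin:** I planned the paths clear of all three and saw no contact, but did not measure their positions again at the end.

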